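# Drive the spent filter plug out of its holder

## Robot

A 6-joint arm with a two-finger parallel gripper is mounted at the origin on the work surface. World frame = base frame: x ahead of the robot, y to its left, z up, the work surface at z = 0. Lengths are in m, angles in degrees, forces in N, time in s.
With the tool pointing down it reaches from about 0.225 to 0.725 m from the base axis. Payload 3.1 kg.
Tool frame: the origin (TCP) lies at the very end of the fingers, on their centre line; the grasp point (between the pads) lies 19 mm behind it (manip.grip_point_offset is the z of the grasp point in the tool frame, in m); z points along the fingers, y is the line along which they close (so a half turn about z gives the same grasp; the last joint's range is limited). The gripper opens to 85 mm and grips with 20 to 120 N. Pads are 22 mm wide; open, the fingers measure 114 mm over their backs; the gripper's body (76 mm by 85 mm) begins 54 mm behind the grasp point. The pads swing forward as they close: fully open they stand 13 mm farther back than shut.
Start: joints at [68.938, 2.75, 5.684, 92.934, 0, 82.678], TCP at [0.125, 0.51, 0.231] pointing down, gripper open.
Joint ranges: [-166.93, 166.93], [-56.73, 111.36], [-69.38, 81.34], [-121.58, 131.49], [-85.45, 84.26], [-180, 180]. Speed limits (degrees/s): [159.86, 159.86, 180, 180, 180, 180].

## Interface

Orientations are given as a 3x3 rotation matrix whose columns are the frame's x, y, z axes.
In Python, from workcell import manip gives the robot as it stands.
- The arm moves only by the tool apply_moves, never from a script. Its argument "motion" is a list of rows, each a list of 7 numbers: the turn, a rotation vector about the tool's x, y, z in degrees, then the shift along the tool's x, y, z in m, then the finger opening in m, from 0 to 0.0854. A call has 1 to 12 rows; each row is the pose to reach, as a shift and turn from the pose commanded when the call began, along the tool's axes at that moment; what a row does not reach only later rows make up. A row lasts 1/10 s, in which the tool goes at most 50 mm and 8.59 degrees, less where a joint would pass 70% of its speed; a pose out of reach is approached as far as the arm can. A call with a gripper value outside its range is refused whole. The fingers move at their own pace and stop on an object; "force" is the grip in N (left out, the last holds). Time passes only in rows, so rows that repeat a pose let the fingers close. It gives the time, the measured TCP pose, the force, the opening and the grip force at its end, in the units of the state.
- manip.get_state(): the state, without advancing time (a new reading comes with each control period).
- manip.get_image(name): name is "scene" or "top"; returns a dict with "frame" (420x560x3 uint8, red, green, blue), "z_map" (420x560 float32, m along the optical axis (not along the pixel's ray), 0 where there is no reading), "intrinsics" (3x3 intrinsics, pixels), "k1" (the pictures are not rectified: a ray, as slopes to the right and down, at radius r is drawn at 1 + k1 r^2 times it, then the intrinsics apply), "world_from_camera" (4x4, takes a point from camera to world coordinates). Camera axes: x right, y up, looking along -z (the intrinsics and any distortion apply to the point x, -y, -z); pixel columns grow to the right and rows downward; lengths in m; the calibration is good to about 2 mm. A picture is of the moment at which its call begins.
- manip.finish_job(): hands the job in; it is judged then, once.
The state is a dict: "clock": time; "q": joint angles; "dq": joint speeds; "joint_torque": joint torques, N m; "tool_pos": TCP position; "tool_rot": TCP orientation; "wrist_force": force on the tool from outside, world axes, zero at the start; "torque": the same for the moment, N m; "opening": finger opening in m; "grasp_force": force on a finger pad.
Only numpy, scipy, OpenCV 4.12 (cv2) and the standard library are available. Lean on these libraries where they do the work, as an engineer would, in place of code of your own. Each camera call takes 0.05 s, during which the arm holds its last target. There are 200 camera calls.

## Task

The spent orange filter plug is stuck in the clear holder: take the ejector rod out of its rest, feel its tip into the off-centre hole of the blue guide plate on top of the holder, and push the plug right out into the steel dish underneath. Then draw the rod out and put it back in its rest, its collar down on the rest's top. Never press on the holder with more than 25 N, and leave the beaker, the black stopper and the bottle where they stand.

Things in the scene. Friction and masses are not known exactly. Their poses are not given: they have to be found in the camera images.
- holder: Fixed plug holder: white base 110 x 90 mm, yellow side plates at its +y and -y sides, between them a clear barrel 60 x 60 mm, 30 mm high, its underside 80 mm above the table, with an upright 40 mm bore; on the barrel a blue guide plate. Origin on the table, on the bore's axis; z up. More than 25 N from the rod harms it (plate and catches included).
- holder_mouth (a point): Point on the bore's axis, 125 mm above the table, level with the flat top of the blue guide plate (46 x 46 mm, 15 mm thick). The plate turns stiffly about this axis and may stand at any angle, which is not measured. Its 18 mm through hole (0.5 mm chamfer) is ECCENTRIC: its centre lies 4.5 mm off this point, in the unknown direction. The plate carries a rod that misses the hole.
- barrel_underside (a point): Point on the bore's axis at the barrel's underside, 80 mm above the table, 45 mm below holder_mouth. The plug's lower face is here, on two spring catches (at +x and -x, 15.5 mm off the axis). It takes some 10 to 18 N to force it past them; they go on rubbing its side until the rod's tip is some 5 to 10 mm below this point, then it drops into the dish. The rod's collar meets the guide plate when the tip is 25 mm below.
- dish_floor (a point): Centre of the inner floor of the open steel dish fixed on the holder's base, straight under the barrel, 13 mm above the table; axes as holder_mouth. The dish is 90 x 56 mm outside (x, y), wall 3 mm, its rim 30 mm above the table.
- plug_center (a point): Centre of the orange plug: loose cylinder of 38 mm diameter, 14 mm high, about 35 g, at first upright in the bottom of the barrel, z along its axis.
- rod_grip (a point): Centre of the purple square handle (22 x 22 mm, 55 mm high, flats facing the rod's x and y) of the ejector rod. At first the rod stands upright in its rest, this point 35.5 mm above the rest's top. z runs up along the rod. Below the handle is a collar, 30 mm diameter and 8 mm high, and below that the steel shaft, 16 mm diameter and 70 mm long, its end chamfered 1 mm. About 170 g.
- rod_tip (a point): Centre of the lower end of the rod's shaft, 105.5 mm below rod_grip on the rod's axis.
- rest_mouth (a point): Centre of the top of the rod's fixed rest, a grey block 56 x 56 mm, 85 mm high, with a vertical through hole of 20 mm diameter (2 mm chamfer). The rod hangs in it by its collar.
- beaker_center (a point): Centre of a glass beaker, 68 mm wide and 85 mm high, loose on the table. Leave it alone.
- stopper_center (a point): Centre of a black rubber stopper, 30 mm wide and 28 mm high, loose on the table. Leave it alone.
- buffer_center (a point): Centre of a white bottle, 56 mm wide and 110 mm high, loose on the table. Leave it alone.
- rod: The ejector rod; origin at rod_tip.
- plug: The plug; origin at the centre of its lower face.
Not all that is in view belongs to the job. There is more than one size of the rod; the job needs the middle-sized.

How it is judged:
By the outcome, as a careful person would: the job done as asked, in the order asked, and still so for the second after the job is handed in, with the robot touching nothing.
It also fails if it takes over 72 s, if anything falls off the work surface, if the arm or the gripper's body presses on something with over 40 N, if the wrist force passes 120 N, or if a joint passes its speed limit or range.

## Working session

There is one attempt and no reset: what is moved stays moved. The work goes in short steps, Python scripts to look and compute and a tool call to move; the robot and the scene stay as the last step left them, time stands still between calls to the robot, and variables do not carry over. Pictures are saved under pics/ and viewed, at most 10 in all, crops included, and the job is handed in when it is done.

Besides the shell and the picture viewer there is one more tool, called after ">>>" as name([rows], argument=value, ...), one row to a line, values as JSON. apply_moves: Moves the arm, as the interface text tells. Its arguments: {"type":"object","properties":{"motion":{"type":"array"},"force":{"type":"number"}},"required":["motion"]}

```bash
mkdir -p pics; cat > h.py <<'E'
import numpy as np, cv2
from workcell import manip
def cloud(im):
    K=np.array(im["intrinsics"]);T=np.array(im["world_from_camera"]);z=im["z_map"]
    H,W=z.shape;u,v=np.meshgrid(np.arange(W),np.arange(H))
    p=cv2.undistortPoints(np.stack([u,v],-1).reshape(-1,1,2).astype(float),K,np.array([im["k1"],0,0,0,0.])).reshape(H,W,2)
    P=np.stack([p[...,0]*z,-p[...,1]*z,-z],-1)@T[:3,:3].T+T[:3,3]
    P[z==0]=np.nan
    return P
def save(im,name,box=None,s=1):
    f=im["frame"]
    if box: f=f[box[1]:box[3],box[0]:box[2]]
    cv2.imwrite("pics/"+name,cv2.resize(f[...,::-1],None,fx=s,fy=s,interpolation=cv2.INTER_CUBIC))
E
python3 - <<'E'
from h import *
for n in("scene","top"):
    im=manip.get_image(n);np.save(n+"0.npy",im,allow_pickle=True);save(im,n+"0.png",None,1.4)
    print(np.array(im["world_from_camera"]).round(3).tolist(),im["k1"],np.array(im["intrinsics"]).tolist())
print(manip.get_state(),manip.grip_point_offset)
E
```

```text
[[-0.41, -0.734, 0.541, 0.961], [0.912, -0.336, 0.235, 0.257], [0.009, 0.59, 0.807, 0.665], [0.0, 0.0, 0.0, 1.0]] -0.05889014565938303 [[379.8179350401488, 0.0, 274.56284031698726], [0.0, 379.8179350401488, 208.58681292669368], [0.0, 0.0, 1.0]]
[[-0.027, 0.997, -0.068, 0.472], [-1.0, -0.027, -0.004, 0.068], [-0.006, 0.068, 0.998, 1.097], [0.0, 0.0, 0.0, 1.0]] -0.003856751023849511 [[417.6590169312178, 0.0, 279.62864865903856], [0.0, 417.6590169312178, 217.14575578858197], [0.0, 0.0, 1.0]]
{'clock': 0.1, 'q': array([ 6.89375552e+01,  2.79015078e+00,  5.60180847e+00,  9.29328259e+01,
       -1.31954258e-03,  8.26770884e+01]), 'dq': array([-0.08610204, -0.08253032,  0.12033811,  0.15200388,  0.0603972 ,
       -0.01622795]), 'joint_torque': array([ 2.10060338e-03, -3.39852333e+01,  3.20934999e+01,  1.57977903e-02,
       -5.95997108e-05,  3.14300223e-06]), 'tool_pos': array([0.12452069, 0.50946479, 0.23023123]), 'tool_rot': array([[-9.71385389e-01,  2.37507644e-01, -7.38530177e-04],
       [ 2.37508664e-01,  9.71383399e-01, -1.98176995e-03],
       [ 2.46710440e-04, -2.10046969e-03, -9.99997764e-01]]), 'wrist_force': array([-0.40470006, -0.4363382 ,  0.98605426]), 'torque': array([ 0.01741708, -0.00748433, -0.02278679]), 'grasp_force': 0.0, 'opening': 0.08557518063680301} -0.0187
```

View pics/scene0.png

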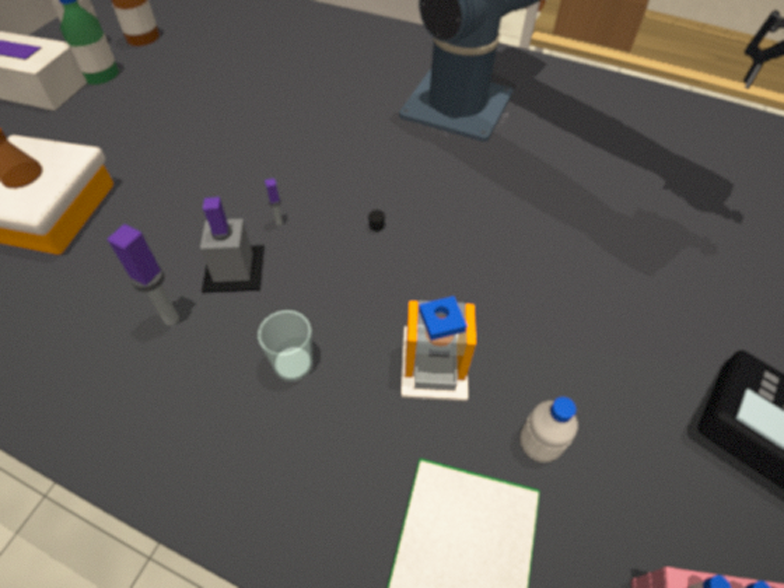

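View pics/top0.png

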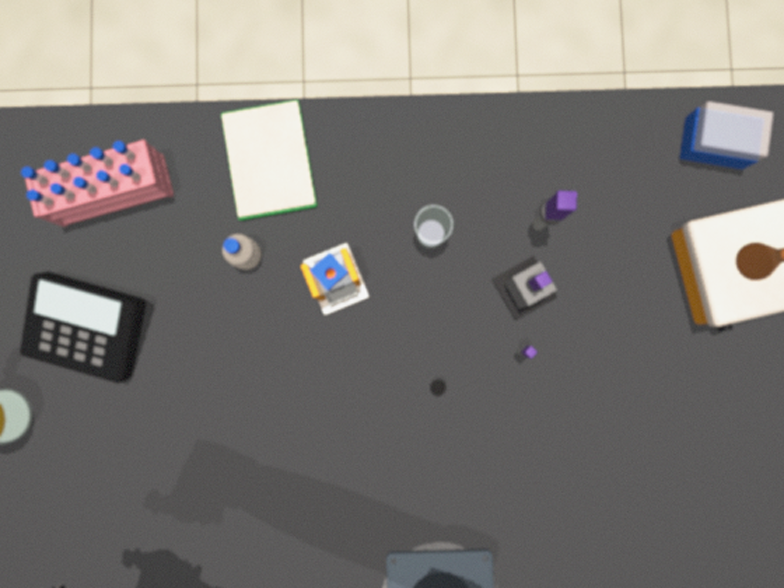

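The scene view shows the middle rod in the grey rest at (225,245), the holder with its blue plate at (440,318) and the beaker at (287,345). In the top view these are the rod handle at (541,281), the plate at (330,271) with orange showing through the hole, and the beaker at (433,226). Next I measure the handle, rest and plate.

```bash
python3 - <<'E'
from h import *
def comp(m,c,P,name,zr):
    n,l,st,cen=cv2.connectedComponentsWithStats(m.astype(np.uint8))
    d=[np.hypot(*(cen[i]-c)) if st[i,4]>=15 else 1e9 for i in range(1,n)]
    i=1+int(np.argmin(d)); mm=(l==i)
    Q=P[mm];k=(Q[:,2]>zr[0])&(Q[:,2]<zr[1]);Q=Q[k]
    print(name,st[i].tolist(),cen[i].round(1),"n",k.sum(),"mean",Q.mean(0).round(4),"med",np.median(Q,0).round(4))
    if len(Q)>4:
        r=cv2.minAreaRect((Q[:,:2]*1000).astype(np.float32));print("   rect",np.round(r[0],1),np.round(r[1],1),round(r[2],1))
    return mm
for n,cs in(("top",dict(h=(541,281),plate=(330,272),y1=(312,287),y2=(350,262),rest=(535,290))),("scene",dict(h=(215,215),plate=(441,317),y1=(412,340),y2=(467,345),rest=(227,235)))):
    im=np.load(n+"0.npy",allow_pickle=True).item();P=cloud(im);f=im["frame"]
    hsv=cv2.cvtColor(f,cv2.COLOR_RGB2HSV);h,s,v=cv2.split(hsv)
    C={k:np.array(x)/1.4 for k,x in cs.items()}
    print(n)
    comp((h>122)&(h<150)&(s>90),C["h"],P,"handle",(.135,.2))
    comp((h>100)&(h<120)&(s>150),C["plate"],P,"plate",(.115,.135))
    for k in("y1","y2"):comp((h>10)&(h<28)&(s>170)&(v>150),C[k],P,k,(.02,.2))
    m=(abs(P[...,2]-.085)<.006);comp(m,C["rest"],P,"resttop",(.07,.1))
    x,y=C["plate"].round().astype(int)
    # hole
    w=P[y-15:y+16,x-15:x+16,2];print(np.round(w[5:26,5:26]*1000).astype(int)[::1] if n=="top" else "")
    save(im,n+"_c.png",(x-40,y-40,x+40,y+40),7)
a=cv2.imread("pics/top_c.png");b=cv2.imread("pics/scene_c.png");cv2.imwrite("pics/both.png",cv2.resize(np.hstack([a,b]),(800,400)))
E
```

```text
top
handle [378, 194, 16, 13, 117] [385.6 200.3] n 90 mean [ 0.5696 -0.1731  0.1466] med [ 0.5691 -0.1729  0.1472]
   rect [ 570.4 -174.6] [19.1 21.9] 28.5
plate [223, 183, 24, 23, 219] [234.1 193.2] n 218 mean [0.5969 0.1779 0.1245] med [0.598  0.1786 0.1245]
   rect [596.1 177. ] [41.5 38.7] 40.2
y1 [215, 190, 13, 23, 84] [221. 201.] n 83 mean [0.5812 0.2113 0.1091] med [0.5813 0.2113 0.1097]
   rect [582.4 212. ] [57.9  8.9] 22.0
y2 [245, 179, 11, 23, 50] [250. 190.] n 50 mean [0.6056 0.1417 0.1088] med [0.6053 0.1416 0.1093]
   rect [606.9 142.1] [55.   5.3] 21.2
resttop [366, 188, 31, 31, 371] [379.6 203.3] n 371 mean [ 0.5676 -0.1712  0.0848] med [ 0.5641 -0.1684  0.0846]
   rect [ 569.3 -175.2] [56.  56.9] 27.6
[[                   7                  110                  110
                   109                  109                  125
                   124                  122                  126
                   123                  122                  126
                   126                  111                  110
                   109                  109    
[... 9301 characters left out ...]
5784 -0.1719  0.1468]
   rect [ 575.9 -174. ] [23.3 22.6] 33.4
plate [300, 212, 32, 30, 643] [315.7 226.3] n 629 mean [0.6035 0.1786 0.1243] med [0.6047 0.1791 0.125 ]
   rect [600.9 177.7] [47.5 46.8] 39.1
y1 [290, 215, 9, 54, 333] [293.5 239.9] n 327 mean [0.6256 0.1485 0.0921] med [0.6343 0.1506 0.109 ]
   rect [614.6 144.5] [60.6 11.8] 20.8
y2 [328, 217, 12, 54, 321] [334.6 241.7] n 312 mean [0.6   0.216 0.093] med [0.6083 0.218  0.1091]
   rect [588.6 212. ] [60.6 12.3] 21.4
resttop [143, 156, 31, 24, 450] [159.1 169.1] n 450 mean [ 0.5793 -0.169   0.085 ] med [ 0.5837 -0.1661  0.0852]
   rect [ 573.4 -175.1] [59.6 57.5] 27.2
<stdin>:22: RuntimeWarning: invalid value encountered in cast
```

View pics/both.png

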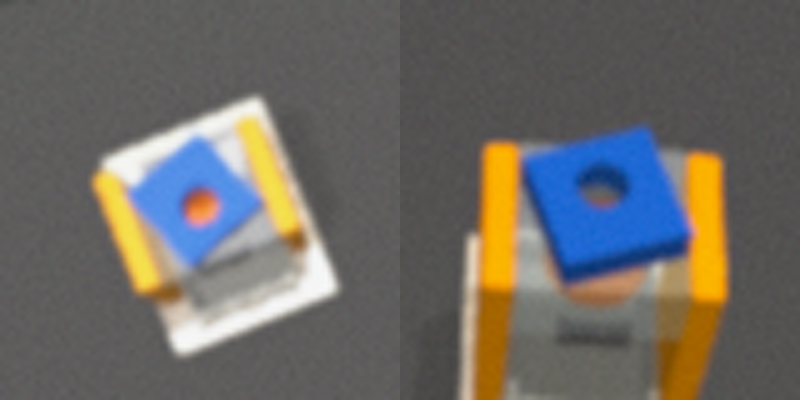

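The crops show the hole at (201,207) in the top view, against a plate centre near (196,200). It is offset down and right, roughly (-3.5,-2.5) mm in world axes. The two cameras disagree by about 4 mm in x, so I measure hole and rod relative to each other.

```bash
cat >> h.py <<'E'
def onplane(im,uv,h):
    K=np.array(im["intrinsics"]);T=np.array(im["world_from_camera"])
    p=cv2.undistortPoints(np.asarray(uv,float).reshape(-1,1,2),K,np.array([im["k1"],0,0,0,0.])).reshape(-1,2)
    d=np.c_[p[:,0],-p[:,1],-np.ones(len(p))]@T[:3,:3].T
    return T[:3,3]+d*((h-T[2,3])/d[:,2])[:,None]
def tool(psi,d):
    s,c=np.sin(np.radians(psi)),np.cos(np.radians(psi))
    return np.round([-s*d[0]+c*d[1],c*d[0]+s*d[1],-d[2]],4)
E
python3 - <<'E'
from h import *
for n,c in(("top",(330,272)),("scene",(441,317))):
    im=np.load(n+"0.npy",allow_pickle=True).item();P=cloud(im);f=im["frame"]
    h,s,v=cv2.split(cv2.cvtColor(f,cv2.COLOR_RGB2HSV))
    x,y=[int(round(a/1.4)) for a in c]
    w=np.zeros(h.shape,bool);w[y-18:y+19,x-18:x+19]=1
    top=w&(h>100)&(h<120)&(s>150)&(abs(P[...,2]-.125)<.006)
    cs,_=cv2.findContours(top.astype(np.uint8),cv2.RETR_EXTERNAL,cv2.CHAIN_APPROX_NONE)
    k=max(cs,key=cv2.contourArea)
    full=np.zeros(h.shape,np.uint8);cv2.drawContours(full,[k],-1,1,-1)
    hole=(full>0)&(P[...,2]<.119)
    kr=cv2.minAreaRect((onplane(im,k.reshape(-1,2),.125)[:,:2]*1000).astype(np.float32))
    ys,xs=np.nonzero(full);pc=onplane(im,np.c_[xs,ys],.125).mean(0)*1000
    ys,xs=np.nonzero(hole);hc=onplane(im,np.c_[xs,ys],.125).mean(0)*1000
    ys,xs=np.nonzero(top);
    print(n,"plate rect",np.round(kr,1) if 0 else kr,"mean",pc[:2].round(1),"hole",hc[:2].round(1),hole.sum(),"off",(hc-pc)[:2].round(1))
    m=(h>122)&(h<150)&(s>90)
    nn,l,st,cen=cv2.connectedComponentsWithStats(m.astype(np.uint8))
    for i in range(1,nn):
        if st[i,4]>8:
            Q=P[l==i];Q=Q[np.isfinite(Q[:,2])];t=np.percentile(Q[:,2],90);print(cen[i].round(),st[i,4],t.round(3),Q[abs(Q[:,2]-t)<.005].mean(0).round(3))
print(tool(76.26,np.array([.572,-.175,.231])-[.125,.51,.231]))
E
```

```text
top plate rect ((595.9569091796875, 176.77584838867188), (41.27901077270508, 38.89476013183594), 40.72297668457031) mean [595.7 176.8] hole [592.5 174.5] 43 off [-3.2 -2.2]
[401. 146.] 344 0.188 [ 0.69  -0.207  0.187]
[386. 200.] 117 0.149 [ 0.57  -0.174  0.148]
[378. 251.] 53 0.094 [ 0.451 -0.162  0.093]
scene plate rect ((602.2094116210938, 178.2989959716797), (49.48434066772461, 47.65321350097656), 41.26055145263672) mean [602.7 178. ] hole [598.8 175.5] 50 off [-4.  -2.5]
[11. 35.] 213 0.093 [ 0.321 -0.882  0.092]
[194. 135.] 113 0.093 [ 0.458 -0.161  0.092]
[153. 153.] 324 0.148 [ 0.576 -0.173  0.147]
[ 95. 181.] 891 0.188 [ 0.696 -0.205  0.187]
[-0.5969 -0.5592 -0.    ]
```

>>> apply_moves([
  [0, 0, -42.2, -0.597, -0.559, 0, 0.07],
  [0, 0, -42.2, -0.597, -0.559, 0, 0.07],
  [0, 0, -42.2, -0.597, -0.559, 0, 0.07],
  [0, 0, -42.2, -0.597, -0.559, 0, 0.07],
  [0, 0, -42.2, -0.597, -0.559, 0, 0.07],
  [0, 0, -42.2, -0.597, -0.559, 0, 0.07],
  [0, 0, -42.2, -0.597, -0.559, 0, 0.07],
  [0, 0, -42.2, -0.597, -0.559, 0, 0.07],
  [0, 0, -42.2, -0.597, -0.559, 0, 0.07],
  [0, 0, -42.2, -0.597, -0.559, 0, 0.07],
  [0, 0, -42.2, -0.597, -0.559, 0, 0.07],
  [0, 0, -42.2, -0.597, -0.559, 0, 0.07],
])

```text
clock: 1.3
tool_pos: [0.4372, 0.0312, 0.2311]
tool_rot: [[-0.879, -0.476, -0.0], [-0.476, 0.879, 0.0], [-0.0, 0.0, -1.0]]
wrist_force: [0.6, 0.8, 0.1]
opening: 0.0702
grasp_force: 0.0
```

>>> apply_moves([
  [0, 0, 0, -0.018, -0.2176, 0, 0.06],
  [0, 0, 0, -0.018, -0.2176, 0, 0.06],
  [0, 0, 0, -0.018, -0.2176, 0, 0.06],
  [0, 0, 0, -0.018, -0.2176, 0, 0.06],
  [0, 0, 0, -0.018, -0.2176, 0, 0.06],
  [0, 0, 0, -0.018, -0.2176, 0.04, 0.06],
  [0, 0, 0, -0.018, -0.2176, 0.06, 0.06],
  [0, 0, 0, -0.018, -0.2176, 0.06, 0.06],
  [0, 0, 0, -0.018, -0.2176, 0.06, 0.06],
])

```text
clock: 2.2
tool_pos: [0.5557, -0.1493, 0.171]
tool_rot: [[-0.879, -0.477, -0.002], [-0.477, 0.879, 0.001], [0.001, 0.001, -1.0]]
wrist_force: [0.1, -0.2, 0.3]
opening: 0.0598
grasp_force: 0.0
```

```bash
python3 - <<'E'
from h import *
a=manip.get_image("scene");b=manip.get_image("top")
save(a,"a.png",(95,90,235,230),4);save(b,"b.png",(330,150,470,290),4)
x=cv2.imread("pics/a.png");y=cv2.imread("pics/b.png");cv2.imwrite("pics/grip1.png",cv2.resize(np.hstack([x,y]),(800,400)))
s=manip.get_state();print(s["clock"],s["tool_pos"],s["tool_rot"].round(3).tolist())
E
```

```text
2.3 [ 0.55701588 -0.14964685  0.17325803] [[-0.879, -0.477, 0.003], [-0.477, 0.879, -0.001], [-0.002, -0.002, -1.0]]
```

View pics/grip1.png

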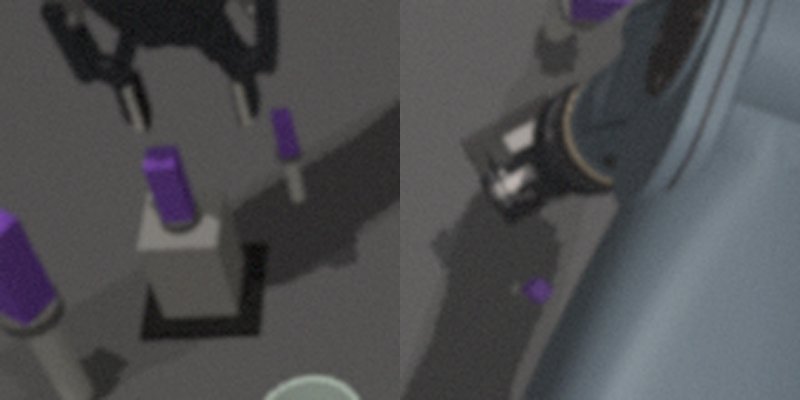

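The picture shows the open fingers above the rest but short of the handle (fingers at (135,110) and (245,105), handle at (168,165)). The commanded pose had lagged, so I'll move the remaining 30 mm.

>>> apply_moves([
  [0, 0, 0, -0.0015, -0.0298, 0, 0.06],
  [0, 0, 0, -0.0015, -0.0298, 0, 0.06],
  [0, 0, 0, -0.0015, -0.0298, 0, 0.06],
  [0, 0, 0, -0.0015, -0.0298, 0, 0.06],
])

```text
clock: 2.7
tool_pos: [0.5721, -0.1747, 0.1728]
tool_rot: [[-0.879, -0.477, 0.002], [-0.477, 0.879, -0.0], [-0.001, -0.001, -1.0]]
wrist_force: [0.3, -1.0, -0.1]
opening: 0.0598
grasp_force: 0.0
```

```bash
python3 - <<'E'
from h import *
a=manip.get_image("scene")
save(a,"grip2.png",(95,90,235,230),4)
s=manip.get_state();print(s["clock"],s["tool_pos"],s["tool_rot"].round(3).tolist())
E
```

```text
2.75 [ 0.57194714 -0.17454022  0.17256207] [[-0.879, -0.477, 0.001], [-0.477, 0.879, -0.0], [-0.001, -0.001, -1.0]]
```

View pics/grip2.png

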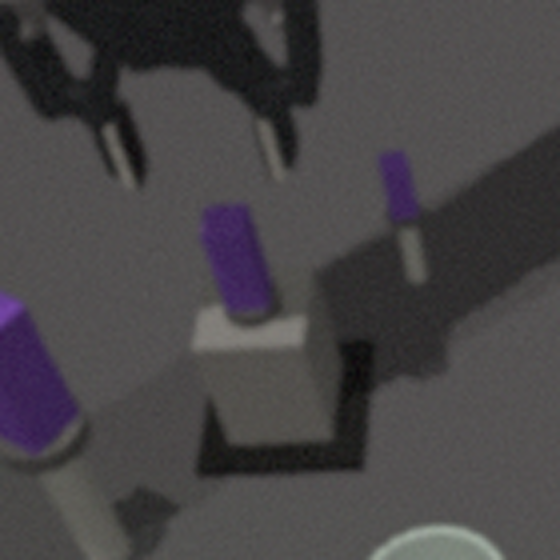

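Fingertips straddle the handle (tips at (130,185) and (280,178), handle top near (228,215)). I'll check the centring using depth from this same camera.

```bash
python3 - <<'E'
from h import *
a=manip.get_image("scene");P=cloud(a).reshape(-1,3)
s=manip.get_state();t=s["tool_pos"];R=s["tool_rot"]
L=(P-t)@R
near=np.isfinite(P[:,2])&(abs(L[:,0])<.04)&(abs(L[:,1])<.07)
f=near&(L[:,2]>-.04)&(L[:,2]<.003)
for sg in(1,-1):
    q=L[f&(L[:,1]*sg>0.01)];print(sg,len(q),np.percentile(q,[2,50,98],axis=0).round(4).tolist())
hh,ss,vv=[c.reshape(-1) for c in cv2.split(cv2.cvtColor(a["frame"],cv2.COLOR_RGB2HSV))]
m=near&(hh>122)&(hh<150)&(ss>90)&(P[:,2]>.09)&(P[:,2]<.152)
q=L[m];print("handle",len(q),np.percentile(q,[3,50,97],axis=0).round(4).tolist())
E
```

```text
1 129 [[-0.0147, 0.0296, -0.0386], [-0.0099, 0.0361, -0.0247], [0.0018, 0.0433, -0.0077]]
-1 156 [[-0.0137, -0.0437, -0.0395], [-0.0085, -0.0313, -0.025], [0.0083, -0.0297, -0.0081]]
handle 311 [[-0.0135, -0.0105, 0.024], [-0.011, 0.0008, 0.0413], [0.005, 0.0097, 0.0746]]
```

Handle and fingers are centred within 1–2 mm. I'll descend and grip.

>>> apply_moves([
  [0, 0, 0, 0, 0, 0.03, 0.06],
  [0, 0, 0, 0, 0, 0.055, 0.06],
  [0, 0, 0, 0, 0, 0.069, 0.06],
  [0, 0, 0, 0, 0, 0.069, 0.06],
  [0, 0, 0, 0, 0, 0.069, 0.01],
  [0, 0, 0, 0, 0, 0.069, 0.01],
  [0, 0, 0, 0, 0, 0.069, 0.01],
  [0, 0, 0, 0, 0, 0.069, 0.01],
  [0, 0, 0, 0, 0, 0.069, 0.01],
  [0, 0, 0, 0, 0, 0.069, 0.01],
], force=70)

```text
clock: 3.8
tool_pos: [0.5731, -0.1755, 0.1047]
tool_rot: [[-0.879, -0.477, 0.004], [-0.477, 0.879, -0.001], [-0.003, -0.003, -1.0]]
wrist_force: [0.0, -0.7, 5.0]
opening: 0.0213
grasp_force: 68.7
```

>>> apply_moves([
  [0, 0, 0, 0, 0, -0.01, 0.01],
  [0, 0, 0, 0, 0, -0.03, 0.01],
  [0, 0, 0, 0, 0, -0.055, 0.01],
  [0, 0, 0, 0, 0, -0.08, 0.01],
  [0, 0, 0, 0, 0, -0.105, 0.01],
  [0, 0, 0, 0, 0, -0.12, 0.01],
  [0, 0, 0, 0, 0, -0.125, 0.01],
  [0, 0, 0, 0, 0, -0.125, 0.01],
])

```text
clock: 4.6
tool_pos: [0.572, -0.1752, 0.2279]
tool_rot: [[-0.879, -0.477, 0.001], [-0.477, 0.879, -0.0], [-0.0, -0.001, -1.0]]
wrist_force: [-0.5, 0.0, -1.7]
opening: 0.0212
grasp_force: 68.7
```

>>> apply_moves([
  [0, 0, 0, -0.0188, 0.0297, 0, 0.01],
  [0, 0, 0, -0.0376, 0.0593, 0, 0.01],
  [0, 0, 0, -0.0563, 0.089, 0, 0.01],
  [0, 0, 0, -0.0751, 0.1186, 0, 0.01],
  [0, 0, 0, -0.0939, 0.1483, 0, 0.01],
  [0, 0, 0, -0.1126, 0.1779, 0, 0.01],
  [0, 0, 0, -0.1314, 0.2076, 0, 0.01],
  [0, 0, 0, -0.1502, 0.2372, 0, 0.01],
  [0, 0, 0, -0.169, 0.2669, 0, 0.01],
  [0, 0, 0, -0.183, 0.289, 0, 0.01],
  [0, 0, 0, -0.1877, 0.2965, 0, 0.01],
  [0, 0, 0, -0.1877, 0.2965, 0, 0.01],
])

```text
clock: 5.8
tool_pos: [0.5946, 0.176, 0.2255]
tool_rot: [[-0.878, -0.478, -0.003], [-0.478, 0.878, -0.001], [0.003, 0.001, -1.0]]
wrist_force: [0.5, -0.5, -2.5]
opening: 0.0211
grasp_force: 68.7
```

>>> apply_moves([
  [0, 0, 0, 0, 0, 0, 0.01],
  [0, 0, 0, 0, 0, 0, 0.01],
  [0, 0, 0, 0, 0, 0, 0.01],
])

```text
clock: 6.1
tool_pos: [0.5956, 0.1738, 0.2275]
tool_rot: [[-0.88, -0.475, -0.0], [-0.475, 0.88, -0.0], [0.0, -0.0, -1.0]]
wrist_force: [-0.4, -0.3, -1.3]
opening: 0.0213
grasp_force: 68.7
```

```bash
python3 - <<'E'
from h import *
a=manip.get_image("scene");b=manip.get_image("top")
np.save("scene1.npy",a,allow_pickle=True)
save(a,"a.png",(265,150,385,270),4);save(b,"b.png",(180,140,300,260),4)
x=cv2.imread("pics/a.png");y=cv2.imread("pics/b.png");cv2.imwrite("pics/hov.png",cv2.resize(np.hstack([x,y]),(800,400)))
s=manip.get_state();print(s["clock"],s["tool_pos"],s["tool_rot"].round(4).tolist(),s["wrist_force"])
E
```

```text
6.2 [0.59563786 0.17410764 0.22765991] [[-0.8798, -0.4753, 0.0002], [-0.4753, 0.8798, -0.0001], [-0.0002, -0.0002, -1.0]] [ 0.6851777  -0.39083714 -1.65016918]
```

View pics/hov.png

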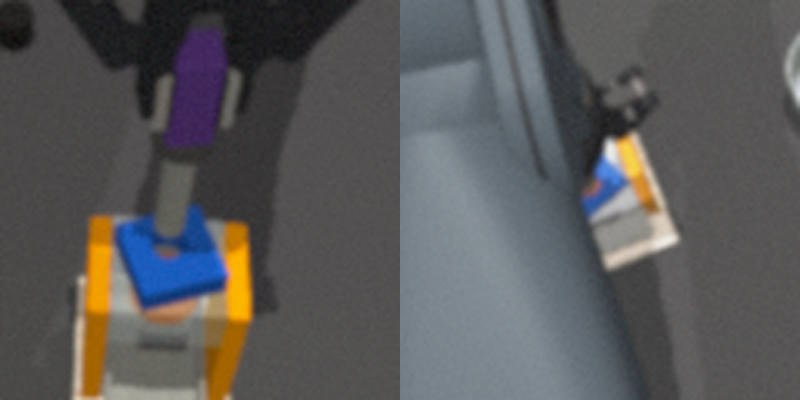

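The rod hangs upright over the plate, with its shaft at (175,200) and the hole still visible at (165,250). I'll fit the shaft axis in the scene camera's own coordinates, where the hole is at (598.8,175.5).

```bash
python3 - <<'E'
from h import *
from scipy.optimize import least_squares
a=np.load("scene1.npy",allow_pickle=True).item();P=cloud(a);f=a["frame"]
h,s,v=cv2.split(cv2.cvtColor(f,cv2.COLOR_RGB2HSV))
Q=P.reshape(-1,3);sel=(Q[:,2]>.142)&(Q[:,2]<.206)&(np.hypot(Q[:,0]-.598,Q[:,1]-.175)<.02)&(s.reshape(-1)<90)
q=Q[sel];print(len(q),q.min(0).round(3),q.max(0).round(3))
def res(p):
    c=p[:2]+np.outer(q[:,2]-.14,p[2:]);return np.hypot(*(q[:,:2]-c).T)-.008
r=least_squares(res,[.598,.175,0,0],loss="soft_l1",f_scale=.001);print("tip at",r.x.round(4),"rms",np.sqrt(np.mean(r.fun**2)).round(4))
r=least_squares(lambda p:res([*p,0,0]),[.598,.175],loss="soft_l1",f_scale=.001);print("untilted",r.x.round(4))
# 2D silhouette: mid-line of the shaft pixels by row
m=sel.reshape(h.shape)
for y in range(m.shape[0]):
    xs=np.nonzero(m[y])[0]
    if len(xs)>2:print((y,round(xs.mean(),1),len(xs)),end=" ")
# re-measure hole in scene via averaged depth of the first image: brightness-weighted
E
```

```text
191 [0.596 0.166 0.142] [0.605 0.181 0.199]
tip at [ 0.5956  0.1734  0.0033 -0.0034] rms 0.0005
untilted [0.5957 0.1733]
(199, np.float64(317.9), 7) (200, np.float64(318.5), 10) (201, np.float64(317.1), 9) (202, np.float64(317.5), 10) (203, np.float64(317.5), 10) (204, np.float64(317.5), 10) (205, np.float64(317.5), 10) (206, np.float64(317.0), 9) (207, np.float64(317.0), 9) (208, np.float64(316.5), 10) (209, np.float64(316.5), 10) (210, np.float64(316.5), 10) (211, np.float64(316.5), 10) (212, np.float64(316.0), 9) (213, np.float64(316.0), 9) (214, np.float64(316.0), 9) (215, np.float64(315.0), 9) (216, np.float64(315.5), 8) (217, np.float64(315.5), 8) (218, np.float64(315.0), 7) (219, np.float64(315.5), 6)
```

>>> apply_moves([
  [0, 0, 0, -0.0015, 0.0003, 0, 0.01],
  [0, 0, 0, -0.0031, 0.0006, 0, 0.01],
  [0, 0, 0, -0.0031, 0.0006, 0.005, 0.01],
  [0, 0, 0, -0.0031, 0.0006, 0.009, 0.01],
  [0, 0, 0, -0.0031, 0.0006, 0.009, 0.01],
  [0, 0, 0, -0.0031, 0.0006, 0.009, 0.01],
])

```text
clock: 6.8
tool_pos: [0.5976, 0.1771, 0.2179]
tool_rot: [[-0.879, -0.477, -0.001], [-0.477, 0.879, -0.0], [0.001, 0.0, -1.0]]
wrist_force: [-0.8, 1.0, -2.6]
opening: 0.0213
grasp_force: 68.8
```

>>> apply_moves([
  [0, 0, 0, 0, 0, 0.001, 0.01],
  [0, 0, 0, 0, 0, 0.002, 0.01],
  [0, 0, 0, 0, 0, 0.003, 0.01],
  [0, 0, 0, 0, 0, 0.0035, 0.01],
  [0, 0, 0, 0, 0, 0.0035, 0.01],
])

```text
clock: 7.3
tool_pos: [0.5979, 0.1771, 0.2148]
tool_rot: [[-0.879, -0.477, -0.0], [-0.477, 0.879, -0.0], [0.0, 0.0, -1.0]]
wrist_force: [0.1, -0.2, -2.1]
opening: 0.0213
grasp_force: 68.8
```

>>> apply_moves([
  [0, 0, 0, 0, 0, 0.0005, 0.01],
  [0, 0, 0, 0, 0, 0.001, 0.01],
  [0, 0, 0, 0, 0, 0.0015, 0.01],
  [0, 0, 0, 0, 0, 0.0015, 0.01],
])

```text
clock: 7.7
tool_pos: [0.5981, 0.1771, 0.2144]
tool_rot: [[-0.879, -0.477, 0.001], [-0.477, 0.879, 0.0], [-0.001, -0.0, -1.0]]
wrist_force: [0.1, -0.2, 1.8]
opening: 0.0216
grasp_force: 69.2
```

```bash
python3 - <<'E'
from h import *
from scipy.optimize import least_squares
a=manip.get_image("scene");P=cloud(a);f=a["frame"]
h,s,v=cv2.split(cv2.cvtColor(f,cv2.COLOR_RGB2HSV))
Q=P.reshape(-1,3);sel=(Q[:,2]>.13)&(Q[:,2]<.19)&(np.hypot(Q[:,0]-.600,Q[:,1]-.176)<.02)&(s.reshape(-1)<90)
q=Q[sel]
r=least_squares(lambda p:np.hypot(*(q[:,:2]-p).T)-.008,[.598,.175],loss="soft_l1",f_scale=.001);print(len(q),"untilted",r.x.round(4))
x,y=315,226
w=np.zeros(h.shape,bool);w[y-18:y+19,x-18:x+19]=1
pl=w&(h>100)&(h<120)&(s>150)&(abs(P[...,2]-.125)<.006)
r=cv2.minAreaRect((P[pl][:,:2]*1000).astype(np.float32));print(r,pl.sum())
save(a,"c.png",(285,185,350,255),8)
print(manip.get_state()["wrist_force"])
E
```

```text
177 untilted [0.5982 0.1767]
((601.057861328125, 177.42852783203125), (47.776519775390625, 46.12353515625), 39.0896110534668) 478
[-1.1774429  -0.19973954  1.59420715]
```

View pics/c.png

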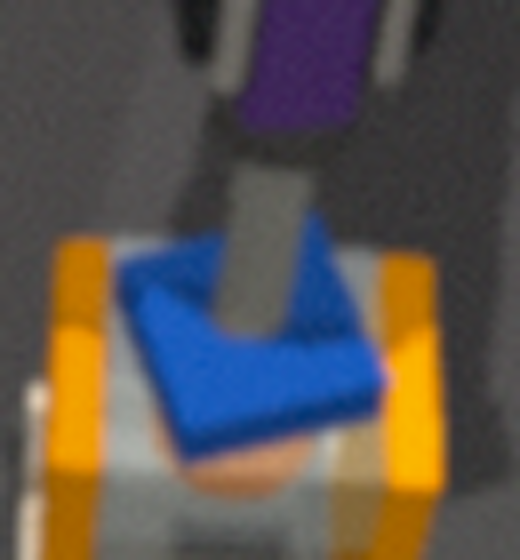

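The shaft stands in front of the hole with no gap on the near side. The depth data puts the hole about (-1.0,-1.6) mm from the rod, so I'll slide that way under light pressure.

>>> apply_moves([
  [0, 0, 0, 0.0004, -0.0002, 0, 0.01],
  [0, 0, 0, 0.0008, -0.0005, 0, 0.01],
  [0, 0, 0, 0.0012, -0.0007, 0, 0.01],
  [0, 0, 0, 0.0016, -0.0009, 0, 0.01],
  [0, 0, 0, 0.0016, -0.0009, 0, 0.01],
])

```text
clock: 8.25
tool_pos: [0.5967, 0.1751, 0.2127]
tool_rot: [[-0.879, -0.477, -0.001], [-0.477, 0.879, -0.001], [0.002, -0.001, -1.0]]
wrist_force: [-0.5, 0.1, -2.0]
opening: 0.0213
grasp_force: 68.8
```

It dropped in: z fell 1.7 mm and the force is back to the free value. I'll go on down carefully.

>>> apply_moves([
  [0, 0, 0, 0, 0, 0.001, 0.01],
  [0, 0, 0, 0, 0, 0.002, 0.01],
  [0, 0, 0, 0, 0, 0.003, 0.01],
  [0, 0, 0, 0, 0, 0.004, 0.01],
  [0, 0, 0, 0, 0, 0.004, 0.01],
])

```text
clock: 8.75
tool_pos: [0.5967, 0.1754, 0.2089]
tool_rot: [[-0.879, -0.477, -0.001], [-0.477, 0.879, -0.0], [0.001, 0.0, -1.0]]
wrist_force: [-0.7, -0.1, -1.7]
opening: 0.0212
grasp_force: 68.8
```

>>> apply_moves([
  [0, 0, 0, 0, 0, 0.003, 0.01],
  [0, 0, 0, 0, 0, 0.006, 0.01],
  [0, 0, 0, 0, 0, 0.009, 0.01],
  [0, 0, 0, 0, 0, 0.012, 0.01],
  [0, 0, 0, 0, 0, 0.015, 0.01],
  [0, 0, 0, 0, 0, 0.018, 0.01],
  [0, 0, 0, 0, 0, 0.02, 0.01],
  [0, 0, 0, 0, 0, 0.022, 0.01],
  [0, 0, 0, 0, 0, 0.022, 0.01],
])

```text
clock: 9.65
tool_pos: [0.5968, 0.1755, 0.1871]
tool_rot: [[-0.879, -0.477, -0.001], [-0.477, 0.879, -0.0], [0.0, 0.0, -1.0]]
wrist_force: [0.4, -0.2, -1.5]
opening: 0.0212
grasp_force: 68.8
```

>>> apply_moves([
  [0, 0, 0, 0, 0, 0.001, 0.01],
  [0, 0, 0, 0, 0, 0.002, 0.01],
  [0, 0, 0, 0, 0, 0.003, 0.01],
  [0, 0, 0, 0, 0, 0.004, 0.01],
  [0, 0, 0, 0, 0, 0.005, 0.01],
  [0, 0, 0, 0, 0, 0.005, 0.01],
])

```text
clock: 10.25
tool_pos: [0.5971, 0.1756, 0.1836]
tool_rot: [[-0.879, -0.477, 0.001], [-0.477, 0.879, 0.0], [-0.001, -0.0, -1.0]]
wrist_force: [-0.9, 0.3, 2.5]
opening: 0.0214
grasp_force: 69.3
```

>>> apply_moves([
  [0, 0, 0, 0, 0, 0.0007, 0.01],
  [0, 0, 0, 0, 0, 0.0014, 0.01],
  [0, 0, 0, 0, 0, 0.002, 0.01],
  [0, 0, 0, 0, 0, 0.002, 0.01],
])

```text
clock: 10.65
tool_pos: [0.5973, 0.1756, 0.1828]
tool_rot: [[-0.879, -0.477, 0.003], [-0.477, 0.879, 0.0], [-0.002, -0.001, -1.0]]
wrist_force: [-2.3, 0.5, 8.0]
opening: 0.0215
grasp_force: 69.8
```

>>> apply_moves([
  [0, 0, 0, 0, 0, 0.0006, 0.01],
  [0, 0, 0, 0, 0, 0.0012, 0.01],
  [0, 0, 0, 0, 0, 0.0015, 0.01],
  [0, 0, 0, 0, 0, 0.0015, 0.01],
])

```text
clock: 11.05
tool_pos: [0.5973, 0.1757, 0.1817]
tool_rot: [[-0.879, -0.477, 0.003], [-0.477, 0.879, 0.001], [-0.003, -0.001, -1.0]]
wrist_force: [-2.8, -1.4, 8.3]
opening: 0.0216
grasp_force: 69.9
```

>>> apply_moves([
  [0, 0, 0, 0, 0, 0.0005, 0.01],
  [0, 0, 0, 0, 0, 0.001, 0.01],
  [0, 0, 0, 0, 0, 0.0015, 0.01],
  [0, 0, 0, 0, 0, 0.002, 0.01],
  [0, 0, 0, 0, 0, 0.002, 0.01],
])

```text
clock: 11.55
tool_pos: [0.5974, 0.1757, 0.1802]
tool_rot: [[-0.879, -0.477, 0.004], [-0.477, 0.879, 0.001], [-0.003, -0.001, -1.0]]
wrist_force: [-2.2, -0.8, 9.3]
opening: 0.0212
grasp_force: 70.1
```

>>> apply_moves([
  [0, 0, 0, 0, 0, 0.0008, 0.01],
  [0, 0, 0, 0, 0, 0.0016, 0.01],
  [0, 0, 0, 0, 0, 0.0024, 0.01],
  [0, 0, 0, 0, 0, 0.0032, 0.01],
  [0, 0, 0, 0, 0, 0.004, 0.01],
  [0, 0, 0, 0, 0, 0.0048, 0.01],
  [0, 0, 0, 0, 0, 0.005, 0.01],
])

```text
clock: 12.25
tool_pos: [0.5973, 0.1753, 0.174]
tool_rot: [[-0.879, -0.476, 0.002], [-0.476, 0.879, -0.0], [-0.002, -0.001, -1.0]]
wrist_force: [-1.9, -0.8, 7.1]
opening: 0.0214
grasp_force: 69.6
```

Steady pushing at about 9 N net. I'll continue.

>>> apply_moves([
  [0, 0, 0, 0, 0, 0.001, 0.01],
  [0, 0, 0, 0, 0, 0.002, 0.01],
  [0, 0, 0, 0, 0, 0.003, 0.01],
  [0, 0, 0, 0, 0, 0.004, 0.01],
  [0, 0, 0, 0, 0, 0.005, 0.01],
  [0, 0, 0, 0, 0, 0.006, 0.01],
  [0, 0, 0, 0, 0, 0.007, 0.01],
  [0, 0, 0, 0, 0, 0.008, 0.01],
  [0, 0, 0, 0, 0, 0.008, 0.01],
])

```text
clock: 13.15
tool_pos: [0.5965, 0.1755, 0.1628]
tool_rot: [[-0.879, -0.477, -0.002], [-0.477, 0.879, -0.0], [0.002, 0.001, -1.0]]
wrist_force: [-0.0, -0.3, -2.1]
opening: 0.0211
grasp_force: 68.7
```

The force has vanished, so the plug seems to have dropped. I'll go 9 mm further to be sure, then look.

>>> apply_moves([
  [0, 0, 0, 0, 0, 0.002, 0.01],
  [0, 0, 0, 0, 0, 0.004, 0.01],
  [0, 0, 0, 0, 0, 0.006, 0.01],
  [0, 0, 0, 0, 0, 0.008, 0.01],
  [0, 0, 0, 0, 0, 0.009, 0.01],
  [0, 0, 0, 0, 0, 0.009, 0.01],
])

```text
clock: 13.75
tool_pos: [0.5968, 0.1755, 0.1547]
tool_rot: [[-0.879, -0.477, -0.0], [-0.477, 0.879, -0.0], [0.0, 0.0, -1.0]]
wrist_force: [-0.2, 0.0, -1.8]
opening: 0.0215
grasp_force: 68.7
```

```bash
python3 - <<'E'
from h import *
a=manip.get_image("scene");save(a,"d.png",(270,170,360,290),5)
P=cloud(a);h,s,v=cv2.split(cv2.cvtColor(a["frame"],cv2.COLOR_RGB2HSV))
print(manip.get_state()["wrist_force"],manip.get_state()["tool_pos"])
E
```

```text
[0.140186   0.58549254 0.04163979] [0.59690347 0.17554896 0.15487583]
```

View pics/d.png

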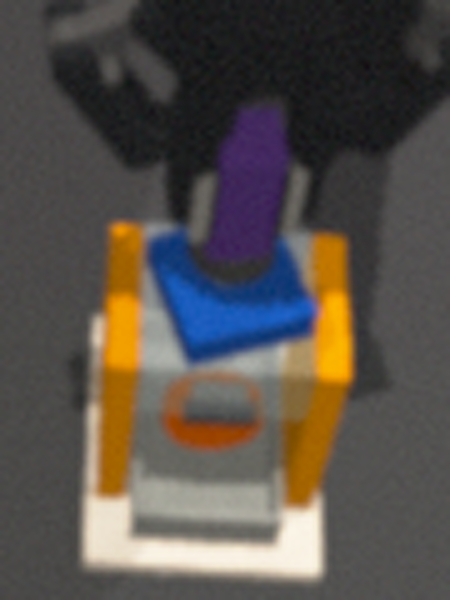

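The plug is visible lower down at (212,410), with the collar just above the plate. I'll draw the rod straight up, then verify the plug's place by depth.

>>> apply_moves([
  [0, 0, 0, 0, 0, -0.005, 0.01],
  [0, 0, 0, 0, 0, -0.015, 0.01],
  [0, 0, 0, 0, 0, -0.025, 0.01],
  [0, 0, 0, 0, 0, -0.035, 0.01],
  [0, 0, 0, 0, 0, -0.045, 0.01],
  [0, 0, 0, 0, 0, -0.055, 0.01],
  [0, 0, 0, 0, 0, -0.065, 0.01],
  [0, 0, 0, 0, 0, -0.075, 0.01],
  [0, 0, 0, 0, 0, -0.082, 0.01],
  [0, 0, 0, 0, 0, -0.085, 0.01],
  [0, 0, 0, 0, 0, -0.085, 0.01],
])

```text
clock: 14.9
tool_pos: [0.5972, 0.1756, 0.2406]
tool_rot: [[-0.879, -0.477, 0.001], [-0.477, 0.879, 0.0], [-0.001, -0.0, -1.0]]
wrist_force: [0.0, -0.0, -2.3]
opening: 0.0213
grasp_force: 68.7
```

```bash
python3 - <<'E'
from h import *
b=manip.get_image("scene");P=cloud(b);h,s,v=cv2.split(cv2.cvtColor(b["frame"],cv2.COLOR_RGB2HSV))
K=np.array(b["intrinsics"]);T=np.array(b["world_from_camera"])
m=((h<12)|(h>175))&(s>100);m[:205]=0;m[300:]=0;m[:,:285]=0;m[:,350:]=0
ys,xs=np.nonzero(m);print(len(xs),xs.mean(),ys.mean(),xs.min(),xs.max(),ys.min(),ys.max());q=P[m];print(np.nanmedian(q,0),np.nanpercentile(q,[5,95],axis=0))
for z in(.027,.094):
    c=(np.array([.601,.1775,z])-T[:3,3])@T[:3,:3];print(z,c[0]/-c[2]*K[0,0]+K[0,2],-c[1]/-c[2]*K[1,1]+K[1,2])
st=manip.get_state();print(st["clock"],st["tool_pos"],st["tool_rot"].round(4).tolist(),st["wrist_force"])
from scipy.optimize import least_squares
Q=P.reshape(-1,3);sel=(Q[:,2]>.155)&(Q[:,2]<.21)&(np.hypot(Q[:,0]-.597,Q[:,1]-.175)<.02)&(s.reshape(-1)<90);q=Q[sel]
r=least_squares(lambda p:np.hypot(*(q[:,:2]-p).T)-.008,[.597,.175],loss="soft_l1",f_scale=.001);print("shaft",len(q),r.x.round(4),q[:,2].min(),q[:,2].max())
E
```

```text
57 312.36842105263156 255.0 302 340 229 259
[0.60771871 0.18369377 0.0275316 ] [[0.59849559 0.16599626 0.01305691]
 [0.63176018 0.1982518  0.07852031]]
0.027 310.74295387721367 253.0397932935382
0.094 313.9933549240641 234.35980144929815
14.95 [0.59699014 0.17556284 0.23986758] [[-0.8792, -0.4765, -0.0001], [-0.4765, 0.8792, -0.0], [0.0001, 0.0, -1.0]] [ 0.12852473 -0.45248403 -2.02368216]
shaft 197 [0.5973 0.1752] 0.15555200315358197 0.2099888029759363
```

The plug lies flat in the dish: its top is at z≈0.027, and the pixels match the dish-floor projection. I'll return by the reverse of the summed commands.

>>> apply_moves([
  [0, 0, 0, 0.0189, -0.0296, 0, 0.01],
  [0, 0, 0, 0.0378, -0.0592, 0, 0.01],
  [0, 0, 0, 0.0567, -0.0888, 0, 0.01],
  [0, 0, 0, 0.0756, -0.1184, 0, 0.01],
  [0, 0, 0, 0.0946, -0.148, 0, 0.01],
  [0, 0, 0, 0.1135, -0.1777, 0, 0.01],
  [0, 0, 0, 0.1324, -0.2073, 0, 0.01],
  [0, 0, 0, 0.1513, -0.2369, 0, 0.01],
  [0, 0, 0, 0.1702, -0.2665, 0, 0.01],
  [0, 0, 0, 0.184, -0.288, 0, 0.01],
  [0, 0, 0, 0.1891, -0.2961, 0, 0.01],
  [0, 0, 0, 0.1891, -0.2961, 0, 0.01],
])

```text
clock: 16.15
tool_pos: [0.5713, -0.1758, 0.2391]
tool_rot: [[-0.88, -0.475, -0.001], [-0.475, 0.88, 0.001], [0.001, 0.001, -1.0]]
wrist_force: [0.2, -0.7, -1.7]
opening: 0.0212
grasp_force: 68.8
```

>>> apply_moves([
  [0, 0, 0, 0, 0, 0.01, 0.01],
  [0, 0, 0, 0, 0, 0.03, 0.01],
  [0, 0, 0, 0, 0, 0.045, 0.01],
  [0, 0, 0, 0, 0, 0.055, 0.01],
  [0, 0, 0, 0, 0, 0.055, 0.01],
  [0, 0, 0, 0, 0, 0.055, 0.01],
])

```text
clock: 16.75
tool_pos: [0.5718, -0.174, 0.1849]
tool_rot: [[-0.879, -0.478, -0.0], [-0.478, 0.879, 0.0], [0.0, 0.0, -1.0]]
wrist_force: [-0.1, 0.5, -2.1]
opening: 0.0215
grasp_force: 68.8
```

>>> apply_moves([
  [0, 0, 0, 0.0001, -0.0008, 0.003, 0.01],
  [0, 0, 0, 0.0001, -0.0008, 0.006, 0.01],
  [0, 0, 0, 0.0001, -0.0008, 0.009, 0.01],
  [0, 0, 0, 0.0001, -0.0008, 0.011, 0.01],
  [0, 0, 0, 0.0001, -0.0008, 0.013, 0.01],
  [0, 0, 0, 0.0001, -0.0008, 0.014, 0.01],
  [0, 0, 0, 0.0001, -0.0008, 0.014, 0.01],
])

```text
clock: 17.45
tool_pos: [0.572, -0.1756, 0.1707]
tool_rot: [[-0.879, -0.476, -0.0], [-0.476, 0.879, 0.0], [0.0, 0.0, -1.0]]
wrist_force: [0.6, -0.7, -2.4]
opening: 0.0213
grasp_force: 68.8
```

In the hole: tip at about 0.081 and free. I'll go down to just above seating (TCP 0.1047).

>>> apply_moves([
  [0, 0, 0, 0, 0, 0.008, 0.01],
  [0, 0, 0, 0, 0, 0.018, 0.01],
  [0, 0, 0, 0, 0, 0.028, 0.01],
  [0, 0, 0, 0, 0, 0.038, 0.01],
  [0, 0, 0, 0, 0, 0.048, 0.01],
  [0, 0, 0, 0, 0, 0.056, 0.01],
  [0, 0, 0, 0, 0, 0.061, 0.01],
  [0, 0, 0, 0, 0, 0.063, 0.01],
  [0, 0, 0, 0, 0, 0.063, 0.01],
])

```text
clock: 18.35
tool_pos: [0.572, -0.1756, 0.1077]
tool_rot: [[-0.879, -0.477, -0.0], [-0.477, 0.879, 0.0], [0.0, 0.0, -1.0]]
wrist_force: [0.1, -0.6, -0.8]
opening: 0.0211
grasp_force: 68.8
```

>>> apply_moves([
  [0, 0, 0, 0, 0, 0.001, 0.01],
  [0, 0, 0, 0, 0, 0.002, 0.01],
  [0, 0, 0, 0, 0, 0.003, 0.01],
  [0, 0, 0, 0, 0, 0.0035, 0.01],
  [0, 0, 0, 0, 0, 0.0035, 0.01],
])

```text
clock: 18.85
tool_pos: [0.5722, -0.1757, 0.1047]
tool_rot: [[-0.879, -0.477, 0.0], [-0.477, 0.879, -0.0], [-0.0, -0.0, -1.0]]
wrist_force: [0.2, 0.5, -1.1]
opening: 0.0213
grasp_force: 69.1
```

>>> apply_moves([
  [0, 0, 0, 0, 0, 0.0007, 0.01],
  [0, 0, 0, 0, 0, 0.0013, 0.01],
  [0, 0, 0, 0, 0, 0.0013, 0.01],
])

```text
clock: 19.15
tool_pos: [0.5723, -0.1757, 0.1047]
tool_rot: [[-0.879, -0.477, 0.001], [-0.477, 0.879, -0.0], [-0.001, -0.001, -1.0]]
wrist_force: [-3.1, 0.8, 4.5]
opening: 0.0209
grasp_force: 69.6
```

Seated, with the collar on the rest. I'll release and go straight up.

>>> apply_moves([
  [0, 0, 0, 0, 0, 0, 0.04],
  [0, 0, 0, 0, 0, 0, 0.06],
  [0, 0, 0, 0, 0, 0, 0.06],
  [0, 0, 0, 0, 0, 0, 0.06],
  [0, 0, 0, 0, 0, -0.02, 0.06],
  [0, 0, 0, 0, 0, -0.05, 0.06],
  [0, 0, 0, 0, 0, -0.085, 0.06],
  [0, 0, 0, 0, 0, -0.12, 0.06],
  [0, 0, 0, 0, 0, -0.15, 0.06],
  [0, 0, 0, 0, 0, -0.15, 0.06],
  [0, 0, 0, 0, 0, -0.15, 0.06],
])

```text
clock: 20.25
tool_pos: [0.5727, -0.1759, 0.254]
tool_rot: [[-0.879, -0.477, 0.002], [-0.477, 0.879, -0.001], [-0.001, -0.002, -1.0]]
wrist_force: [0.5, -0.2, -1.0]
opening: 0.0597
grasp_force: 0.0
```

```bash
python3 - <<'E'
from h import *
a=manip.get_image("scene");save(a,"end.png",(80,90,430,340),2.2)
P=cloud(a);h,s,v=cv2.split(cv2.cvtColor(a["frame"],cv2.COLOR_RGB2HSV))
m=(h>122)&(h<150)&(s>90)&(abs(P[...,0]-.573)<.03)&(abs(P[...,1]+.175)<.03)
print("handle top",np.nanpercentile(P[m][:,2],95),np.nanmedian(P[m],0)); print(manip.get_state()["opening"],manip.get_state()["wrist_force"],manip.get_state()["clock"])
E
```

```text
handle top 0.14824226127819698 [ 0.57971562 -0.16994331  0.13193929]
0.059936207575177695 [ 0.40922946 -0.27252197 -0.21495142] 20.3
```

View pics/end.png

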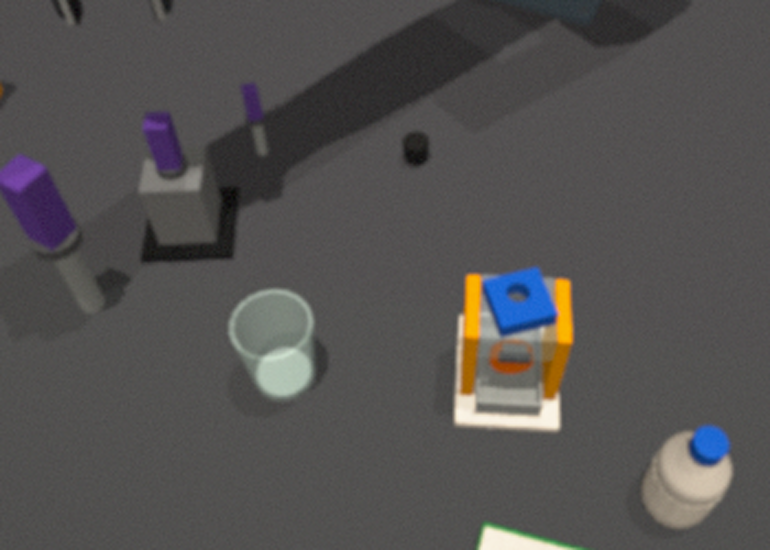

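The rod is seated in its rest at (172,150), with its handle top at 0.148 as at the start. The plug lies in the dish at (512,357), and the beaker, stopper and bottle are where they stood. I'm handing in.

```bash
python3 -c "
from workcell import manip
print(manip.finish_job())"
```

```text
the job is handed in; nothing more can be done
None
```

The plug is in the dish and the rod is back in its rest, collar down; the job was handed in at about 20 s, with no wrist reading above roughly 12 N (forces read only at the end of each move) and the beaker, stopper and bottle untouched.

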